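Shut the dry box and pump it until its pin stands out

TASK

Push the lid of the green dry box down until it is shut, and only then pump the plunger on the box with full strokes, letting it spring all the way back up each time, until the white indicator pin stands fully out. Stop pumping as soon as the pin is fully out and leave the plunger and the lid alone; do not touch the pin, do not lift the box or shove it about, and leave the flashlight, bowl, whistle and clip stand where they are.

Things in the scene. Friction and masses are not known exactly. Their poses are not given: they have to be found in the camera images.
- drybox: Lime green plastic dry box, loose on the table, 0.9 kg, 150 mm (x) by 230 mm (y), 88 mm high with the lid shut. Origin: centre of its underside; z up, x towards the hinge side, away from the robot at yaw 0. The part from y -115 to +25 mm is the compartment under the hinged lid; the part from y +25 to +115 mm is a solid pump deck with a flat top at z 88 mm, which carries the plunger (at x -33, y +70 mm) and the indicator pin (at x +37, y +70 mm).
- lid (a joint): Opening angle of the lid in rad: 0 shut, 0.3 to 0.7 at the start. A plate 149 mm (from hinge to free edge) by 138 mm, 8 mm thick, hinged along its far edge (parallel to the box's y axis); its free edge is towards the box's -x. The hinge is stiff: the lid stays where it is left and takes about 1 to 3 N, pushed down near the free edge. Shut, its top is level with the pump deck.
- lid_push (a point): Point on top of the lid, midway along its width, 95 mm from the hinge line; it moves with the lid. With the lid shut it lies at x -20, y -45, z 89 mm in the box's frame.
- lid_hinge (a point): Middle of the lid's hinge line, fixed to the box at x +75, y -45, z 80 mm of its frame.
- plunger (a joint): How far the plunger is pressed, in m: 0 up, 0.014 fully down. A spring pushes it up with 6 N at the top and 11 N at the bottom; let go, it is back up in half a second. Nothing happens on the way down; as it springs back after a full stroke (pressed at least 12 mm) it lifts the pin by one step. A short stroke may lift nothing.
- plunger_top (a point): Centre of the flat top of the plunger's round black cap, 36 mm in diameter, which faces up 28 mm above the pump deck (116 mm above the table) when up; it moves with the plunger.
- pin (a joint): How far the indicator pin has risen, in m: anywhere from 0 to 0.014 at the start, 0.035 fully out. Each full stroke of the plunger lifts it to the next multiple of 7 mm or, for the first stroke, sometimes to the one after; it stays up by friction and goes no further than 35 mm. 3 to 5 full strokes are needed in all.
- pin_top (a point): Top of the white indicator pin (rod 14 mm, head 18 mm in diameter), 70 mm from the plunger towards the box's +x. It stands 10 mm above the pump deck when fully in and 45 mm when fully out; then the thin black ring round its foot has just come clear of its collar.
- flashlight: Black plastic flashlight lying on the table on the lid side of the box, 145 mm long, 38 mm in diameter; origin on the table under its middle, x along it towards the lens.
- bowl: Clear glass bowl, 130 mm in diameter, 60 mm high, on the pump side of the box; origin: centre of its underside.
- whistle: Steel whistle, 45 mm long, 18 mm high, lying on the table in front of the box; origin under the centre of its round part.
- clip_stand: Chrome spring clip on a stand with a round foot 64 mm across, 118 mm high, behind the box; origin: centre of its underside.

How it is judged (in metres and radians):
On the way, in this order (a step that is already met when the one before it is completed fails the run):
1. the lid has been pushed shut (value of joint lid below 0.05 rad), for 0.1 s.
2. the plunger has been pressed fully down (value of joint plunger above 0.0105 m).
3. the pin stands fully out and the plunger has sprung back (value of joint pin above 0.033 m and value of joint plunger below 0.003 m), for 0.2 s.
At the end, for the whole second after the job is handed in: The pin has risen more than 33 mm of its 35, the lid is within 0.05 rad of shut, the plunger is up (within 3 mm), and the box stands still and level within 30 mm of where it was (all of step 3 and value of joint lid below 0.05 rad and linear speed of drybox below 0.01 m/s and distance of drybox from where it was at the start of the episode below 0.03 m and angle between drybox's own z axis and vertical below 0.05 rad); the robot touches nothing.
It fails at once if the plunger was pumped while the lid was open (value of joint lid above 0.1 rad and value of joint plunger above 0.006 m).
It fails at once if the plunger was pumped again after the pin was fully out (value of joint pin above 0.033 m and value of joint plunger above 0.008 m).
It fails at once if the pin was touched (contact force between pin and the arm above 1 N).
It fails at once if the box was lifted, tipped or shoved more than 30 mm (height (world z) of drybox above 0.008 m or angle between drybox's own z axis and vertical above 0.1 rad or distance of drybox from where it was at the start of the episode above 0.03 m).
It fails at once if a bystander was moved more than 20 mm (distance of any of flashlight, bowl, whistle, clip_stand from where it was at the start of the episode above 0.02 m).
It also fails if it takes over 64 s, if anything falls off the work surface, if the arm or the gripper's body presses on something with over 40 N, if the wrist force passes 120 N, or if a joint passes its speed limit or range.

ROBOT

A 6-joint arm with a two-finger parallel gripper is mounted at the origin on the work surface. World frame = base frame: x ahead of the robot, y to its left, z up, the work surface at z = 0. Lengths are in mm, angles in rad, forces in N, time in s.
With the tool pointing down it reaches from about 250 to 775 mm from the base axis. Payload 4 kg.
Tool frame: the origin (TCP) lies at the very end of the fingers, on their centre line; the grasp point (between the pads) lies 19 mm behind it; z points along the fingers, y is the line along which they close (so a half turn about z gives the same grasp; the last joint's range is limited). The gripper opens to 94 mm and grips with 3 to 60 N. Pads are 16 mm wide; open, the fingers measure 119 mm over their backs; the gripper's body (75 mm by 177 mm) begins 78 mm behind the grasp point.
Start: joints at [1.179, 0.087, 1.371, -0, 1.684, -0.103], TCP at [156.651, 527.239, 205.506] pointing down, gripper open.
Joint ranges: [-3.1, 3.1], [-0.76, 2.03], [0.27, 2.55], [-1.08, 4.22], [0.17, 2.65], [-2.57, 2.57]. Speed limits (rad/s): [2.79, 2.79, 3.14, 3.14, 3.14, 3.14].

INTERFACE

Orientations are given as a rotation vector (axis times angle).
In Python, from station import env, imaging gives the robot as it stands.
- The arm moves only by the tool move_arm, never from a script. Its argument "targets" is a list that holds one entry, the list of rows, each a list of 7 numbers: the shift along the tool's x, y, z each as a share of 600 mm, from -1 to 1, then the turn, a rotation vector about the tool's x, y, z each as a share of 90 degrees, from -1 to 1, then the closure in counts, from 0 (fully open) to 255 (shut). A call has 1 to 10 rows; each row is the pose to reach, as a shift and turn from the pose commanded when the call began, along the tool's axes at that moment; what a row does not reach only later rows make up. A row lasts 1/8 s, in which the tool goes at most 62.5 mm and 10.7 degrees, less where a joint would pass 70% of its speed; a pose out of reach is approached as far as the arm can. A call with a number of a shift or a turn outside -1 to 1 is refused whole. A call with a gripper value outside its range is refused whole. The fingers move at their own pace and stop on an object; "squeeze" is the grip in N (left out, the last holds). Time passes only in rows, so rows that repeat a pose let the fingers close. It gives the time, the measured TCP pose, the force, the opening and the grip force at its end, in the units of the state.
- env.get_state(): the state, without advancing time (a new reading comes with each control period).
- imaging.capture(name): name is "side" or "top" or "wrist"; returns a dict with "img" (384x512x3 uint8, red, green, blue), "range_z" (384x512 float32, mm along the optical axis (not along the pixel's ray), 0 where there is no reading), "camera_matrix" (3x3 intrinsics, pixels), "pose" (4x4, takes a point from camera to world coordinates). Camera axes: x right, y down, z forward; pixel columns grow to the right and rows downward; lengths in mm; the calibration is good to about 2 mm. A picture is of the moment at which its call begins.
- env.job_done(): hands the job in; it is judged then, once.
The state is a dict: "clock": time; "q": joint angles; "qvel": joint speeds; "joint_efforts": joint torques, N m; "ee_pos": TCP position; "ee_rot": TCP orientation; "contact_force": force on the tool from outside, world axes, zero at the start; "torque": the same for the moment, N m; "grip_width": finger opening in mm; "grip_force": force on a finger pad.
Only numpy, scipy, OpenCV 4.12 (cv2) and the standard library are available. Lean on these libraries where they do the work, as an engineer would, in place of code of your own. Each camera call takes 0.05 s, during which the arm holds its last target. There are 200 camera calls.

## Working session

There is one attempt and no reset: what is moved stays moved. The work goes in short steps, Python scripts to look and compute and a tool call to move; the robot and the scene stay as the last step left them, time stands still between calls to the robot, and variables do not carry over. Pictures are saved under pics/ and viewed, at most 10 in all, crops included, and the job is handed in when it is done.

Besides the shell and the picture viewer there is one more tool, called as a command line: name --argument value ..., lists and objects as JSON in quotes. move_arm: Moves the arm, as the interface text tells. Its arguments: {"type":"object","properties":{"targets":{"type":"array","items":{"type":"array","items":{"type":"array","items":{"type":"number"}}}},"squeeze":{"type":"number"}},"required":["targets"]}

```bash
mkdir -p pics; cat > h.py <<'E'
import numpy as np, cv2
from station import env, imaging
def cloud(c):
    K=c["camera_matrix"];z=c["range_z"];v,u=np.mgrid[:384,:512]
    p=np.stack([(u-K[0,2])/K[0,0]*z,(v-K[1,2])/K[1,1]*z,z],-1)
    return p@c["pose"][:3,:3].T+c["pose"][:3,3]
def save(c,n): cv2.imwrite(f"pics/{n}.png",c["img"][...,::-1])
E
python3 - <<'E'
from h import *
s=env.get_state();print(s["ee_pos"],s["ee_rot"],s["contact_force"],s["clock"])
ims=[]
for n in("top","side"):
    c=imaging.capture(n);np.save(n,c,allow_pickle=True);ims.append(c["img"])
    P=cloud(c);hsv=cv2.cvtColor(c["img"],cv2.COLOR_RGB2HSV)
    m=(hsv[...,0]>30)&(hsv[...,0]<75)&(hsv[...,1]>100)&(hsv[...,2]>60)&(c["range_z"]>0)
    q=P[m];print(n,m.sum(),q.min(0),q.max(0),c["pose"][:3,3])
    d=m&(abs(P[...,2]-88)<4)
    if d.sum()>20: print("z88",cv2.minAreaRect(P[d][:,:2].astype(np.float32)))
cv2.imwrite("pics/a.png",cv2.resize(np.vstack(ims),(800,600*2//2))[...,::-1]) if 0 else cv2.imwrite("pics/a.png",np.hstack([cv2.resize(i,(400,300)) for i in ims])[...,::-1])
cv2.imwrite("pics/top.png",ims[0][...,::-1])
cv2.imwrite("pics/side.png",ims[1][...,::-1])
E
```

```text
[156.41971527 526.70959209 204.31535679] [-0.45191668 -3.10837123  0.00336203] [-0.37323752 -0.03930409 -0.15947956] 0.0
top 8219 [ 439.99348134 -196.49257369   -5.54985682] [639.9529021   86.05070109 178.30751024] [ 438.1984246    40.59360829 1015.56093944]
z88 ((531.5541381835938, -36.19999694824219), (153.74501037597656, 230.3755645751953), 9.3948974609375)
side 5684 [ 440.51509426 -313.13813085   -3.5666101 ] [666.24662516 115.08167796 176.95338655] [318.78864436 611.57014897 642.50228574]
z88 ((532.5776977539062, -35.287025451660156), (153.94761657714844, 227.4966583251953), 8.501910209655762)
```

View pics/top.png

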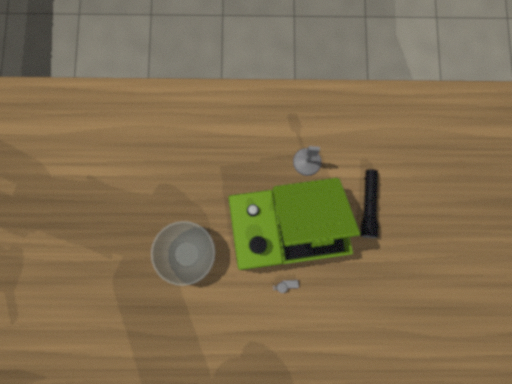

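View pics/side.png

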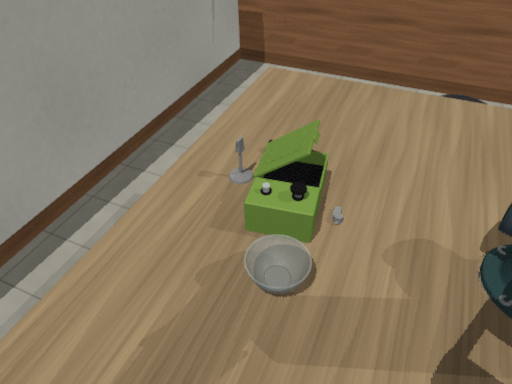

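The top view shows the box at about (230–355, 180–268), with the plunger at (258,245), the pin at (252,210) and the lid open on the right. The flashlight, clip stand, whistle and bowl stand around it. The side view agrees.

```bash
cat >> h.py <<'E'
from scipy.spatial.transform import Rotation as R
def shift(p,s=None):
    s=s or env.get_state()
    return R.from_rotvec(s["ee_rot"]).inv().apply(np.array(p)-s["ee_pos"])/600
E
python3 - <<'E'
from h import *
for n in("top","side"):
    c=np.load(n+".npy",allow_pickle=True).item();P=cloud(c);hsv=cv2.cvtColor(c["img"],cv2.COLOR_RGB2HSV)
    g=(hsv[...,0]>30)&(hsv[...,0]<75)&(hsv[...,1]>100)&(hsv[...,2]>60)
    near=np.hypot(P[...,0]-530,P[...,1]+36)<130
    k=near&~g&(hsv[...,2]<60)&(P[...,2]>108)&(P[...,1]>0)
    w=near&(hsv[...,1]<60)&(hsv[...,2]>120)&(P[...,2]>92)&(P[...,1]>0)
    for m in(k,w):
        q=P[m];print(n,len(q),q.mean(0),q.min(0),q.max(0))
    r=cv2.minAreaRect(P[g&near&(abs(P[...,2]-88)<4)&(P[...,1]>-20)][:,:2].astype(np.float32));print("deck",r)
    l=P[g&near&(P[...,2]>100)];
    A=np.c_[l[:,:2],np.ones(len(l))];f=np.linalg.lstsq(A,l[:,2],rcond=None)[0]
    res=l[:,2]-A@f; l=l[abs(res)<4];f=np.linalg.lstsq(np.c_[l[:,:2],np.ones(len(l))],l[:,2],rcond=None)[0]
    print("lid slope",f,np.arctan(np.hypot(*f[:2])),"dir",np.arctan2(-0-f[1],-f[0])*57.3,l[:,2].max())
s=env.get_state();print(R.from_rotvec(s["ee_rot"]).as_matrix().round(3))
E
```

```text
top 230 [483.32590804  26.69822869 166.16452868] [438.1984246   10.5094447  110.62662893] [ 500.7190151    41.22951885 1015.56093944]
top 178 [479.79448528  39.49347903 693.66918181] [438.1984246   29.81548343  92.69723251] [ 565.66536249   45.50826331 1015.56093944]
deck ((522.4923095703125, 24.336971282958984), (155.04278564453125, 107.1156005859375), 7.561296463012695)
lid slope [-8.46442690e-01 -1.03374870e-03  5.99164196e+02] 0.7024256016969598 dir 0.06997965959696811 174.81825025951696
side 170 [487.1845846   29.18240853 114.460178  ] [470.5021338    9.08576777 108.92718778] [503.68955784  44.33526252 117.28101453]
side 49 [556.53210409  39.03966389 104.95232897] [548.70806834  28.51773252  92.01930457] [565.82964261  45.96658984 108.81432771]
deck ((524.1806030273438, 23.955154418945312), (154.34228515625, 108.32530212402344), 7.703366756439209)
lid slope [-6.85902973e-01 -1.21904244e-01  5.02288332e+02] 0.6084752187896219 dir 10.078582164139505 176.9533865479629
[[-0.959  0.285 -0.001]
 [ 0.285  0.959 -0.002]
 [ 0.    -0.002 -1.   ]]
```

move_arm --targets '[[[-0.87,-0.8,0,0,0,0,255],[-0.87,-0.8,0,0,0,0,255],[-0.87,-0.8,0,0,0,0,255],[-0.87,-0.8,0,0,0,0,255],[-0.87,-0.8,0,0,0,0,255],[-0.87,-0.8,0,0,0,0,255],[-0.87,-0.8,0,0,0,0,255],[-0.87,-0.8,0,0,0,0,255],[-0.87,-0.8,0,0,0,0,255],[-0.87,-0.8,0,0,0,0,255]]]' --squeeze 10

```text
clock: 1.35
ee_pos: [477.7, -11.2, 205.1]
ee_rot: [-0.453, -3.109, -0.001]
contact_force: [1.1, 1.1, 0.4]
grip_width: 0.7
grip_force: 0.0
```

```bash
python3 - <<'E'
from h import *
s=env.get_state();print(s["ee_pos"],s["clock"],s["contact_force"],s["grip_width"],R.from_rotvec(s["ee_rot"]).as_matrix().round(3),shift([518,-83.5,195]).round(3))
E
```

```text
[477.67109489 -11.2335097  205.12943502] 1.35 [1.07400314 1.10784329 0.35499004] 0.7473378982098532 [[-0.958  0.285 -0.   ]
 [ 0.285  0.958  0.001]
 [ 0.     0.    -1.   ]] [-0.099 -0.096  0.017]
```

move_arm --targets '[[[-0.1,-0.096,0,0,0,0,255],[-0.1,-0.096,0.01,0,0,0,255],[-0.1,-0.096,0.017,0,0,0,255],[-0.1,-0.096,0.017,0,0,0,255]]]'

```text
clock: 1.85
ee_pos: [517.3, -80.0, 194.5]
ee_rot: [-0.449, -3.107, -0.002]
contact_force: [0.7, -0.6, -0.1]
grip_width: 0.2
grip_force: 0.0
```

move_arm --targets '[[[0,0,0.02,0,0,0,255],[0,0,0.04,0,0,0,255],[0,0,0.055,0,0,0,255],[0,0,0.07,0,0,0,255],[0,0,0.085,0,0,0,255],[0,0,0.1,0,0,0,255],[0,0,0.115,0,0,0,255],[0,0,0.13,0,0,0,255],[0,0,0.145,0,0,0,255],[0,0,0.155,0,0,0,255]]]'

```text
clock: 3.1
ee_pos: [517.9, -81.6, 101.4]
ee_rot: [-0.452, -3.108, -0.0]
contact_force: [-0.9, -0.1, 1.7]
grip_width: 0.6
grip_force: 0.6
```

```bash
python3 - <<'E'
from h import *
s=env.get_state();print(s["ee_pos"],s["clock"],s["contact_force"],shift([518,-83.5,88]).round(3))
c=imaging.capture("side");save(c,"s2")
E
```

```text
[517.94536385 -81.58316267 101.41536953] 3.1 [-0.91667134 -0.14236586  1.69068087] [-0.001 -0.003  0.022]
```

View pics/s2.png

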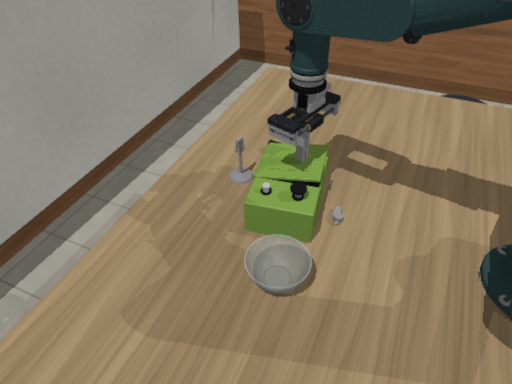

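The lid, at about (292,162), is nearly shut under the fingertips at (302,155). The box hasn't moved. I'll push the last 13 mm gently.

move_arm --targets '[[[0,0,0.007,0,0,0,255],[0,0,0.014,0,0,0,255],[0,0,0.019,0,0,0,255],[0,0,0.021,0,0,0,255],[0,0,0.021,0,0,0,255]]]'

```text
clock: 3.78
ee_pos: [518.4, -81.5, 89.5]
ee_rot: [0.452, 3.109, 0.001]
contact_force: [-0.7, -0.2, -1.0]
grip_width: 0.3
grip_force: 0.0
```

move_arm --targets '[[[0,0,0.002,0,0,0,255],[0,0,0.004,0,0,0,255],[0,0,0.004,0,0,0,255]]]'

```text
clock: 4.15
ee_pos: [518.5, -81.6, 88.2]
ee_rot: [0.452, 3.108, 0.0]
contact_force: [-1.7, 0.7, 4.7]
grip_width: 0.6
grip_force: 2.6
```

move_arm --targets '[[[0,0,0.002,0,0,0,255],[0,0,0.002,0,0,0,255]]]'

```text
clock: 4.4
ee_pos: [518.5, -81.6, 88.1]
ee_rot: [0.452, 3.108, -0.0]
contact_force: [-3.4, 1.5, 9.8]
grip_width: 0.4
grip_force: 4.8
```

```bash
python3 - <<'E'
from h import *
s=env.get_state();print(s["ee_pos"],s["contact_force"])
c=imaging.capture("side");P=cloud(c);hsv=cv2.cvtColor(c["img"],cv2.COLOR_RGB2HSV)
g=(hsv[...,0]>30)&(hsv[...,0]<75)&(hsv[...,1]>100)&(hsv[...,2]>60)&(abs(P[...,2]-100)<25)
yaw=np.radians(8.5);d=P[...,:2]-[531.5,-36];x=d@[np.cos(yaw),np.sin(yaw)];y=d@[-np.sin(yaw),np.cos(yaw)]
l=g&(y<15)&(y>-105)&(abs(x)<70)
print("lid z=a x+b",np.polyfit(x[l],P[...,2][l],1),"deck z",np.median(P[...,2][g&(y>35)&(abs(x)<65)]))
k=(hsv[...,2]<60)&(P[...,2]>108)&(P[...,2]<120)&(abs(y-70)<30)
q=P[k];print((q.min(0)+q.max(0))/2,np.percentile(q[:,2],80))
E
```

```text
[518.5386818  -81.57273362  88.13686621] [-3.41225846  1.46020702  9.78563968]
lid z=a x+b [2.00137180e-03 8.77248354e+01] deck z 86.92287765509366
[486.84987489  27.69895347 113.02164081] 115.92179434457573
```

move_arm --targets '[[[0,0,-0.05,0,0,0,255],[0,0,-0.09,0,0,0,255],[0.05,0.08,-0.09,0,0,0,255],[0.1,0.16,-0.09,0,0,0,255],[0.102,0.16,-0.08,0,0,0,255],[0.102,0.16,-0.06,0,0,0,255],[0.102,0.16,-0.06,0,0,0,255]]]'

```text
clock: 5.32
ee_pos: [486.2, 26.8, 120.1]
ee_rot: [-0.454, -3.105, 0.001]
contact_force: [1.0, 0.3, -0.5]
grip_width: 0.6
grip_force: 0.0
```

```bash
python3 - <<'E'
from h import *
s=env.get_state();print(s["ee_pos"],s["contact_force"],shift([487.5,28,116]).round(4))
c=imaging.capture("side");P=cloud(c);save(c,"s3");cv2.imwrite("pics/s3c.png",cv2.resize(c["img"][120:250,220:360,::-1],None,fx=4,fy=4))
E
```

```text
[486.1641865   26.79403374 120.05283155] [ 0.98022223  0.27711014 -0.49698591] [-0.0016  0.0026  0.0067]
```

View pics/s3c.png

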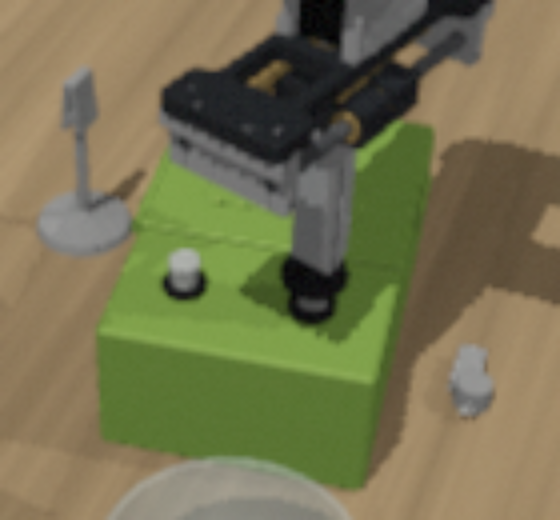

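The lid is shut and lies level. The closed fingers stand over the plunger cap at crop (315,270), and the pin is low at crop (184,270). First press comes now.

move_arm --targets '[[[0,0,0.008,0,0,0,255],[0,0,0.014,0,0,0,255],[0,0,0.02,0,0,0,255],[0,0,0.026,0,0,0,255],[0,0,0.029,0,0,0,255],[0,0,0.029,0,0,0,255]]]'

```text
clock: 6.12
ee_pos: [487.6, 27.0, 107.1]
ee_rot: [0.453, 3.107, -0.001]
contact_force: [-3.6, -1.6, 9.5]
grip_width: 0.6
grip_force: 4.8
```

move_arm --targets '[[[0,0,0.004,0,0,0,255],[0,0,0.008,0,0,0,255],[0,0,0.008,0,0,0,255]]]'

```text
clock: 6.5
ee_pos: [487.6, 27.0, 102.4]
ee_rot: [0.453, 3.106, -0.001]
contact_force: [-3.6, -0.5, 9.9]
grip_width: 0.4
grip_force: 5.1
```

move_arm --targets '[[[0,0,0.003,0,0,0,255],[0,0,0.004,0,0,0,255],[0,0,0.004,0,0,0,255]]]'

```text
clock: 6.88
ee_pos: [487.8, 27.0, 102.2]
ee_rot: [0.453, 3.105, -0.001]
contact_force: [-7.1, -1.2, 17.4]
grip_width: 0.5
grip_force: 9.0
```

Bottomed out at 17 N. I'll release, wait and check the pin.

move_arm --targets '[[[0,0,-0.02,0,0,0,255],[0,0,-0.041,0,0,0,255],[0,0,-0.041,0,0,0,255],[0,0,-0.041,0,0,0,255],[0,0,-0.041,0,0,0,255],[0,0,-0.041,0,0,0,255]]]'

```text
clock: 7.62
ee_pos: [486.6, 27.9, 121.4]
ee_rot: [-0.452, -3.108, 0.0]
contact_force: [1.6, 0.6, -0.9]
grip_width: 0.6
grip_force: 0.0
```

```bash
cat > pin.py <<'E'
from h import *
s=env.get_state();print(s["ee_pos"],s["contact_force"],s["clock"])
for n in("side",):
    c=imaging.capture(n);P=cloud(c);hsv=cv2.cvtColor(c["img"],cv2.COLOR_RGB2HSV)
    w=(hsv[...,1]<60)&(hsv[...,2]>110)&(P[...,2]>90)&(np.hypot(P[...,0]-557,P[...,1]-38)<14)
    z=P[...,2][w];print(n,w.sum(),"pin top above deck",np.percentile(z,[50,85,95,100])-88,P[w].mean(0))
    g=(hsv[...,0]>30)&(hsv[...,0]<75)&(hsv[...,1]>100)&(hsv[...,2]>60)&(abs(P[...,2]-88)<5)
    print("box",cv2.minAreaRect(P[g][:,:2].astype(np.float32)))
    v,u=np.nonzero(w);print("pix rows",v.min(),v.max())
    cv2.imwrite("pics/p%d.png"%(s["clock"]*100),cv2.resize(c["img"][140:230,225:345,::-1],None,fx=5,fy=5))
E
python3 pin.py
```

```text
[486.62687124  27.8933769  121.41239116] [ 1.56821132  0.57249393 -0.90582605] 7.625
side 78 pin top above deck [25.87180417 29.56969556 30.77860166 31.8065496 ] [557.0868332   39.85928789 109.62397426]
box ((531.3759155273438, -35.329925537109375), (159.47349548339844, 228.2003936767578), 8.030936241149902)
pix rows 178 191
```

The pin stands about 31 mm above the deck, so it has risen 21 mm and needs two more strokes.

move_arm --targets '[[[0,0,0.01,0,0,0,255],[0,0,0.02,0,0,0,255],[0,0,0.028,0,0,0,255],[0,0,0.036,0,0,0,255],[0,0,0.041,0,0,0,255],[0,0,0.041,0,0,0,255],[0,0,0.041,0,0,0,255]]]'

```text
clock: 8.55
ee_pos: [487.6, 27.9, 102.1]
ee_rot: [0.451, 3.106, 0.0]
contact_force: [-6.7, 1.2, 18.5]
grip_width: 0.8
grip_force: 9.8
```

move_arm --targets '[[[0,0,-0.02,0,0,0,255],[0,0,-0.041,0,0,0,255],[0,0,-0.041,0,0,0,255],[0,0,-0.041,0,0,0,255],[0,0,-0.041,0,0,0,255],[0,0,-0.041,0,0,0,255]]]'

```text
clock: 9.3
ee_pos: [486.6, 27.9, 121.4]
ee_rot: [-0.452, -3.108, 0.0]
contact_force: [0.4, -0.5, -0.4]
grip_width: 0.3
grip_force: 0.0
```

```bash
python3 pin.py
```

```text
[486.59783032  27.85979474 121.36407497] [ 0.42605296 -0.46791912 -0.38185952] 9.3
side 93 pin top above deck [27.63566967 37.04258674 37.60216375 38.42705432] [556.62217211  40.51061813 113.57554232]
box ((530.7084350585938, -34.69243621826172), (158.9012908935547, 226.9752960205078), 8.113256454467773)
pix rows 176 191
```

The pin is now at about 38 mm, so it has risen 28 mm. One more stroke.

move_arm --targets '[[[0,0,0.01,0,0,0,255],[0,0,0.02,0,0,0,255],[0,0,0.028,0,0,0,255],[0,0,0.036,0,0,0,255],[0,0,0.041,0,0,0,255],[0,0,0.041,0,0,0,255],[0,0,0.041,0,0,0,255]]]'

```text
clock: 10.22
ee_pos: [487.5, 27.8, 102.1]
ee_rot: [0.451, 3.106, 0.0]
contact_force: [-7.9, -1.4, 20.5]
grip_width: 0.6
grip_force: 9.9
```

move_arm --targets '[[[0,0,-0.02,0,0,0,255],[0,0,-0.041,0,0,0,255],[0,0,-0.041,0,0,0,255],[0,0,-0.041,0,0,0,255],[0,0,-0.041,0,0,0,255],[0,0,-0.041,0,0,0,255]]]'

```text
clock: 10.98
ee_pos: [486.6, 27.8, 121.4]
ee_rot: [-0.452, -3.108, 0.0]
contact_force: [-0.6, -0.6, -0.3]
grip_width: 0.5
grip_force: 0.0
```

```bash
python3 pin.py; ls pics
```

```text
[486.62779975  27.83698546 121.38700912] [-0.61207524 -0.59330393 -0.28827428] 10.975
side 103 pin top above deck [33.47473213 43.73274021 44.21908354 45.45152512] [556.67518377  40.37570647 119.07711853]
box ((530.77978515625, -34.785369873046875), (159.69873046875, 226.83384704589844), 8.765093803405762)
pix rows 173 190
a.png
p1097.png
p762.png
p930.png
s2.png
s3.png
s3c.png
side.png
top.png
```

The pin is now at about 45 mm, which is fully out. I'll raise the arm clear and look.

move_arm --targets '[[[0,0,-0.05,0,0,0,255],[0,0,-0.12,0,0,0,255],[0,0,-0.18,0,0,0,255],[0,0,-0.18,0,0,0,255],[0,0,-0.18,0,0,0,255]]]'

```text
clock: 11.65
ee_pos: [486.5, 27.9, 228.8]
ee_rot: [-0.452, -3.107, 0.0]
contact_force: [-1.1, -0.2, -0.5]
grip_width: 0.5
grip_force: 0.0
```

```bash
python3 pin.py; cp $(ls -t pics/p*.png|head -1) pics/fin.png
```

```text
[486.51613751  27.85278234 228.81201829] [-1.08034925 -0.24931106 -0.53528939] 11.65
side 108 pin top above deck [32.99784072 43.83253511 44.52058716 45.47565267] [556.32273515  40.56278569 118.81797117]
box ((531.4663696289062, -37.45599365234375), (159.27537536621094, 231.25869750976562), 8.001209259033203)
pix rows 173 190
```

View pics/fin.png

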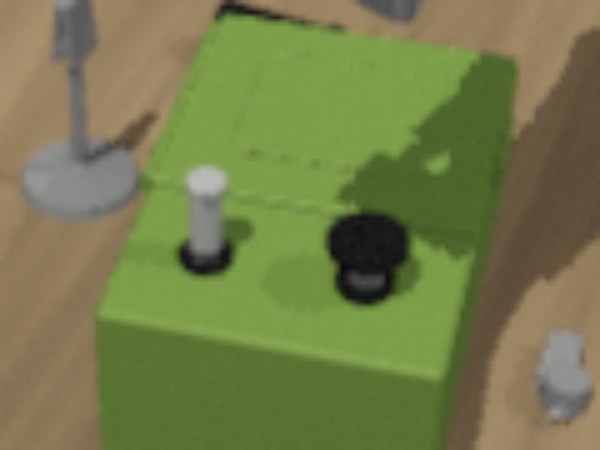

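The pin is fully out, with its top at crop (207,180). The plunger is up at (368,240), the lid is shut, and nothing else has moved.

```bash
python3 -c "
from station import env
print(env.job_done())"
```

```text
the job is handed in; nothing more can be done
None
```

I pushed the lid shut and pumped the plunger three full strokes; the pin then measured about 45 mm above the deck (fully out), and I handed the job in with the plunger up and the box where it was, but no verdict came back.

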